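# Tip the straw carton down into its rail frame

### The arm

A 6-joint arm with a two-finger parallel gripper is mounted at the origin on a cart in front of the work surface, level with it; the furniture and walls round the work are solid. World frame = base frame: x ahead of the robot, y to its left, z up, the work surface at z = 0. Lengths are in m, angles in degrees, forces in N, time in s.
With the tool pointing down it reaches from about 0.3 to 0.75 m from the base axis. Payload 8.5 kg.
Tool frame: the origin (TCP) lies between the finger pads; the fingertips stand 8 mm ahead of it and the grasp point (between the pads) lies 11 mm behind it; y points along the fingers, z is the direction in which the jaws open and shut, and the axes are right-handed (so a half turn about y gives the same grasp; the last joint's range is limited). The gripper opens to 85 mm and grips with 20 to 120 N. Pads are 22 mm wide; open, the fingers measure 114 mm over their backs; the gripper's body (76 mm by 85 mm) begins 54 mm behind the grasp point. The pads swing forward as they close: fully open they stand 13 mm farther back than shut.
Start: joints at [-79.888, 21.807, 74.336, -0, 83.858, -12.336], TCP at [0.21, -0.508, 0.239] pointing down, gripper open.
Joint ranges: [-178.18, 178.18], [-50.72, 133.34], [12.68, 142.11], [-81.47, 261.47], [9.98, 163.14], [-165.26, 165.26]. Speed limits (degrees/s): [136.94, 136.94, 180, 180, 180, 180].

### API

Orientations are given as a 3x3 rotation matrix whose columns are the frame's x, y, z axes.
In Python, from rig import env, get_image gives the robot as it stands.
- The arm moves only by the tool move_arm, never from a script. Its argument "targets" is one flat list of numbers, 6 for each row, row after row: the shift along the tool's x, y, z in mm, then the turn, a rotation vector about the tool's x, y, z in rad. A call has exactly 5 rows; each row shifts and turns the commanded pose from where the row before left it, along the tool's axes as they then stand; what a row does not reach is not made up. A row lasts 1/8 s, in which the tool goes at most 62.5 mm and 10.7 degrees, less where a joint would pass 70% of its speed; a pose out of reach is approached as far as the arm can. A call is refused whole if a number of a shift passes 62.5 or a number of a turn 0.188, either way. A call with a gripper value outside its range is refused whole. "hand" is the opening, from -1 (shut) to 1 (fully open), so that 0 is half open, set as the call begins (left out, the last holds). The fingers move at their own pace and stop on an object; "squeeze" is the grip in N (left out, the last holds). Time passes only in rows, so rows that do not move let the fingers close, or fill a call up. It gives the time, the measured TCP pose, the force and the opening at its end, in the units of the state.
- env.observe(): the state, without advancing time (a new reading comes with each control period).
- get_image(name): name is "scene" or "top" or "wrist"; returns a dict with "pixels" (384x512x3 uint8, red, green, blue), "z_map" (384x512 float32, m along the optical axis (not along the pixel's ray), 0 where there is no reading), "intrinsics" (3x3 intrinsics, pixels), "k1" (the pictures are not rectified: a ray, as slopes to the right and down, at radius r is drawn at 1 + k1 r^2 times it, then the intrinsics apply), "R" (3x3) and "t" (3): a world point X has camera coordinates R X + t; the wrist camera has in their place "mount" (4x4, takes a point from camera to tool coordinates, whose origin is the TCP and whose axes are the tool frame's). Camera axes: x right, y down, z forward; pixel columns grow to the right and rows downward; lengths in m; the calibration is good to about 2 mm. A picture is of the moment at which its call begins: read the wrist's pose just before it.
- env.close_job(): hands the job in, once; it reports no verdict.
The state is a dict: "time_s": time; "q": joint angles; "qvel": joint speeds; "joint_efforts": joint torques, N m; "position": TCP position; "tool_rot": TCP orientation; "ft_force": force on the tool from outside, world axes, zero at the start; "wrist_torque": the same for the moment, N m; "grip_width": finger opening in m.
Only numpy, scipy, OpenCV 4.12 (cv2) and the standard library are available. Lean on these libraries where they do the work, as an engineer would, in place of code of your own. Each camera call takes 0.05 s, during which the arm holds its last target.

### The job

Nothing may be grasped or lifted here: with the fingertips or the outside of the fingers, push the standing straw carton near its top so that it tips over onto the table towards the low U-shaped steel rail frame and lies flat with its head end between the rails. Then gently push it by its foot end further in until its head end rests against the frame's end stop, without crushing it, and leave it there, lying flat with its opening on top. Do not disturb the pepper shaker, the toothpick jar or the small spout nearby.

Things in the scene. Friction and masses are not known exactly. Their poses are not given: they have to be found in the camera images.
- carton: brown cardboard straw carton standing on end: 40 mm thick (x), 48 wide (y), 150 tall (z), about 0.16 kg, rigid. Origin: centre of its underside. +x points (within 3 degrees) to the rail frame, the way it must fall; the -x face bears the long opening (flat and solid). Pushed in +x above half height it tips about its lower +x edge, falls by itself past 15 degrees, and its foot hardly slides.
- rail_frame: low U-shaped steel frame fixed to the table, without a floor. Origin: on the table, centre of its open mouth; x points in to the end stop, y across. Side rails 22 mm high, inner faces at y = +-39 mm; end stop's inner face at x = 130 mm; two lips flare out beside the mouth to x = -27 mm. Carton starts with its near face at x = -40 to -75 mm, y within 5 mm; when home its foot end is at x = -20 mm.
- carton_head (a point): centre of the carton's top end face, 150 mm from its foot; when the carton lies flat it is 20 mm above the table, and it is home at x = 130 mm of the frame
- foot_fall_edge (a point): middle of the carton's lower edge on the frame side (+x, 20 mm from its origin), about which it tips; stays down on the table throughout
- foot_push_edge (a point): middle of the carton's lower edge on the side away from the frame (-x, 20 mm from its origin)
- shaker: bystander: pepper shaker, 43 mm across, 75 mm tall, origin at the centre of its underside
- jar: bystander: toothpick jar, 46 mm across, 66 mm tall, origin at the centre of its underside
- spout: bystander: small beige spare spout, 33 mm across, 48 mm tall, origin at the centre of its underside

How it is judged:
By the outcome, as a careful person would: the job done as asked, in the order asked, and still so for the second after the job is handed in, with the robot touching nothing.
It also fails if it takes over 43 s, if anything falls off the work surface, if the arm or the gripper's body presses on something with over 40 N, if the wrist force passes 120 N, or if a joint passes its speed limit or range.

## Working session

There is one attempt and no reset: what is moved stays moved. The work goes in short steps, Python scripts to look and compute and a tool call to move; the robot and the scene stay as the last step left them, time stands still between calls to the robot, and variables do not carry over. Pictures are saved under pics/ and viewed, and the job is handed in when it is done.

Besides the shell and the picture viewer there is one more tool, called after "Request:" as name(argument=value, ...) on one line, values as JSON. move_arm: Moves the arm, as the interface text tells. Its arguments: {"type":"object","properties":{"targets":{"type":"array"},"hand":{"type":"number"},"squeeze":{"type":"number"}},"required":["targets"]}

```bash
ls; mkdir -p pics
python3 - <<'E'
from rig import env,get_image
import cv2,numpy as np
s=env.observe();print(s['time_s'],s['position'],np.round(s['tool_rot'],3),s['grip_width'])
for n in('top','scene'):
    d=get_image(n);cv2.imwrite(f'pics/{n}0.png',d['pixels'][:,:,::-1]);np.savez(f'{n}0.npz',**d)
    print(n,d['intrinsics'],d['k1'],d['R'],d['t'])
E
```

```text
pics
0.0 [ 0.20996237 -0.50804209  0.23869734] [[-0.924 -0.     0.382]
 [-0.382  0.001 -0.924]
 [-0.    -1.    -0.001]] 0.08598082161606914
top [[444.08051387   0.         256.76127181]
 [  0.         444.08051387 184.87602539]
 [  0.           0.           1.        ]] 0.02024005937766788 [[-0.00892919 -0.99975638 -0.02018545]
 [-0.99688585  0.01048159 -0.07815837]
 [ 0.0783509   0.0194247  -0.99673658]] [-0.14107249  0.54797634  1.05268147]
scene [[406.53514148   0.         255.925417  ]
 [  0.         406.53514148 190.33095329]
 [  0.           0.           1.        ]] -0.1440364775700866 [[-0.91807927 -0.39580216 -0.02170502]
 [-0.13902345  0.37278152 -0.91744559]
 [ 0.37121818 -0.83927027 -0.39726877]] [0.39815407 0.26242811 0.67169   ]
```

View pics/top0.png

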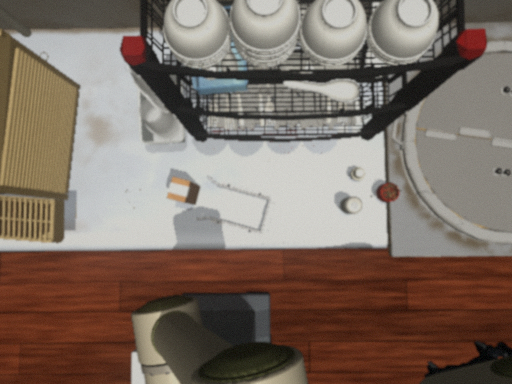

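View pics/scene0.png

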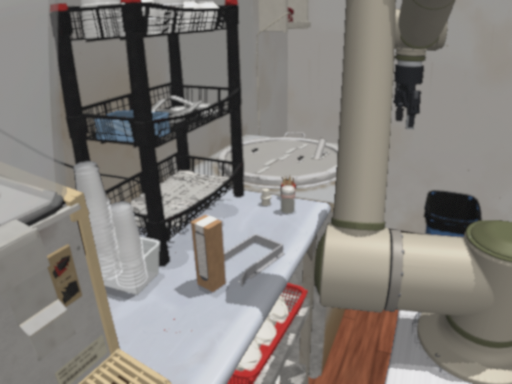

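The top view shows the carton near (183,190) and the frame mouth around (210,200), with the end stop at (267,212). The bystanders are at (352,205), (358,172) and (388,190), well past the stop. I'll enlarge the crop.

```bash
cat > h.py <<'E'
import numpy as np,cv2
def load(n): return dict(np.load(n))
def ray(d,u,v):
    K=d['intrinsics'];k=float(d['k1'])
    x=np.array([(u-K[0,2])/K[0,0],(v-K[1,2])/K[1,1]]);p=x.copy()
    for _ in range(20): p=x/(1+k*(p@p))
    return np.r_[p,1]
def onz(d,u,v,z):
    r=ray(d,u,v);R=d['R'];c=-R.T@d['t'];w=R.T@r
    return c+w*(z-c[2])/w[2]
def proj(d,X):
    p=d['R']@np.array(X)+d['t'];x=p[:2]/p[2];x=x*(1+float(d['k1'])*(x@x))
    return x*d['intrinsics'][0,0]+d['intrinsics'][:2,2]
def at(d,u,v):
    z=d['z_map'][int(round(v)),int(round(u))];return d['R'].T@(ray(d,u,v)*z-d['t'])
def crop(d,x0,y0,w,h,s,fn):
    im=d['pixels'][y0:y0+h,x0:x0+w,::-1];cv2.imwrite(fn,cv2.resize(im,None,fx=s,fy=s,interpolation=cv2.INTER_CUBIC))
E
python3 - <<'E'
from h import *
d=load('top0.npz');crop(d,155,160,130,90,6,'pics/c1.png')
crop(d,330,150,80,75,6,'pics/c3.png')
d=load('scene0.npz');crop(d,170,180,140,120,5,'pics/c2.png')
E
```

```text
(no output)
```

View pics/c1.png

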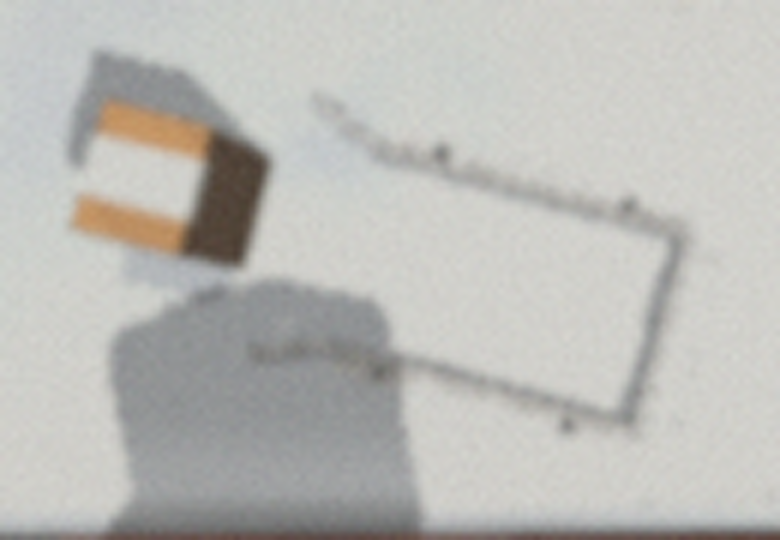

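View pics/c2.png

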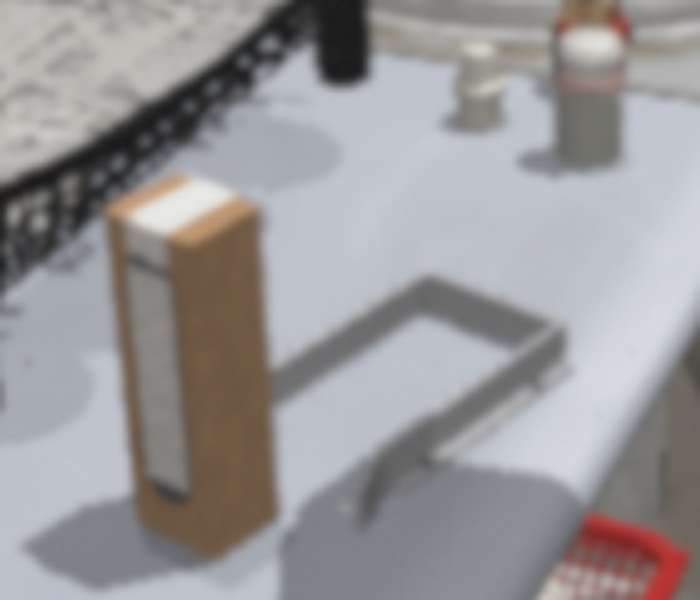

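View pics/c3.png

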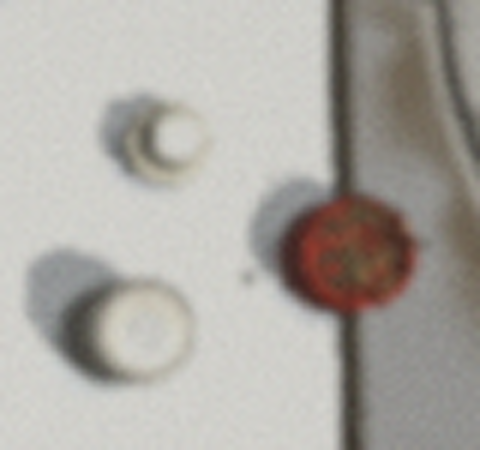

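Run:
```python
from h import *
d=load('top0.npz')
C=lambda u,v,z: onz(d,155+(u+.5)/6-.5,160+(v+.5)/6-.5,z)
top=[C(100,100,.15),C(212,130,.15),C(185,250,.15),C(72,228,.15)]
print('top',np.round(top,4), np.mean(top,0))
print([np.linalg.norm(top[i]-top[(i+1)%4]) for i in range(4)])
print('base',C(268,160,0),C(242,266,0),'mid',(C(268,160,0)+C(242,266,0))/2)
a=(top[1]+top[2]-top[0]-top[3])/2;print('carton dir',np.degrees(np.arctan2(a[1],a[0])))
b=top[2]-top[1];print(' via y',np.degrees(np.arctan2(b[1],b[0])))
for n,u,v in [('stopL',680,237),('stopR',629,413),('L0',385,158),('R0',400,355),('lipL',315,95),('lipR',255,350)]:
  print(n,np.round(C(u,v,.022),4))
L=C(680,237,.022);R=C(629,413,.022);b=R-L
print('stop y-axis ang',np.degrees(np.arctan2(b[1],b[0])),np.linalg.norm(b))
for p,q in [((385,158),(680,237)),((400,355),(629,413))]:
  v=C(*q,.022)-C(*p,.022);print('rail',np.degrees(np.arctan2(v[1],v[0])))
for n,u,v,z in[('shk',145,330,.075),('jar',350,250,.066),('sp',178,138,.048)]:
  print(n,onz(d,330+u/6,150+v/6,z))
print('depth pt',at(d,155+140/6,160+180/6))
```

```text
top [[ 0.5567  0.0332  0.15  ]
 [ 0.5456 -0.0067  0.15  ]
 [ 0.5031  0.0028  0.15  ]
 [ 0.5113  0.0429  0.15  ]] [0.52918465 0.01805422 0.15      ]
[np.float64(0.04143172583333723), np.float64(0.04352670033533679), np.float64(0.040950723689681494), np.float64(0.04643592841069015)]
base [ 0.54624607 -0.00413785  0.        ] [0.50280028 0.00647909 0.        ] mid [0.52452318 0.00117062 0.        ]
carton dir -103.56870143064153
 via y 167.4708356844326
stopL [ 0.5119 -0.1729  0.022 ]
stopR [ 0.4419 -0.1519  0.022 ]
L0 [ 0.5449 -0.0546  0.022 ]
R0 [ 0.4658 -0.0605  0.022 ]
lipL [ 0.5706 -0.0264  0.022 ]
lipR [ 0.4683 -0.0023  0.022 ]
stop y-axis ang 163.2289884049039 0.07310231857050555
rail -105.57481590790877
rail -104.64435598543385
shk [ 0.49409335 -0.36828605  0.075     ]
jar [ 0.52418954 -0.44864347  0.066     ]
sp [ 0.56976181 -0.38840282  0.048     ]
depth pt [0.5273092  0.01830249 0.14823427]
```

Request:
move_arm(targets=[0,0,0,0,-0.185,0,0,0,0,0,-0.185,0,0,0,0,0,-0.185,0,0,0,0,0,-0.185,0,0,0,0,0,-0.185,0], hand=-0.67, squeeze=20)

```text
time_s: 0.72
position: [0.21, -0.5082, 0.2389]
tool_rot: [[-0.245, -0.0, 0.969], [-0.969, 0.001, -0.245], [-0.001, -1.0, -0.0]]
ft_force: [0.5, -1.0, 0.1]
grip_width: 0.0137
```

Run:
```python
from rig import env
from h import *
s=env.observe();R=np.array(s['tool_rot']);p=np.array(s['position'])
print(s['time_s'],p,R.round(3),s['grip_width'],np.degrees(np.arctan2(R[1,0],R[0,0])))
print(R.T@(np.array([.554,.115,.24])-p)*1000)
d=load('top0.npz')
for v in range(20,245,8):
  r=[]
  for u in range(100,300,8):
    q=at(d,u,v)
    if q[0]<.72 and q[2]>.03:r.append(tuple(np.round(q,2)))
  print(v,*[f"{a[0]:.2f},{a[1]:.2f},{a[2]:.2f}" for a in r])
```

```text
0.725 [ 0.20995955 -0.50815535  0.2389443 ] [[-0.245 -0.     0.969]
 [-0.969  0.001 -0.245]
 [-0.001 -1.    -0.   ]] 0.013733143272354325 -104.20499856295602
[-6.88527108e+02 -5.68151170e-01  1.80603531e+02]
20 0.71,-0.01,0.56 0.71,-0.04,0.55 0.71,-0.06,0.57 0.70,-0.07,0.57 0.70,-0.08,0.57 0.70,-0.09,0.57 0.70,-0.10,0.57 0.70,-0.10,0.57 0.71,-0.11,0.56 0.70,-0.13,0.58 0.69,-0.14,0.59 0.69,-0.15,0.59 0.69,-0.16,0.60 0.69,-0.17,0.60 0.69,-0.18,0.59 0.69,-0.19,0.59 0.70,-0.20,0.58
28 0.70,-0.01,0.56 0.71,-0.04,0.55 0.70,-0.06,0.56 0.69,-0.07,0.57 0.69,-0.08,0.57 0.69,-0.09,0.57 0.70,-0.09,0.57 0.70,-0.10,0.56 0.70,-0.11,0.55 0.71,-0.12,0.53 0.69,-0.13,0.57 0.69,-0.14,0.58 0.69,-0.15,0.59 0.68,-0.16,0.59 0.68,-0.17,0.59 0.69,-0.18,0.59 0.69,-0.19,0.58 0.69,-0.20,0.57
36 0.68,0.00,0.57 0.69,-0.01,0.57 0.69,-0.02,0.57 0.70,-0.02,0.55 0.70,-0.04,0.53 0.69,-0.05,0.56 0.69,-0.06,0.56 0.69,-0.07,0.56 0.69,-0.08,0.56 0.69,-0.09,0.56 0.69,-0.10,0.56 0.69,-0.11,0.55 0.70,-0.12,0.53 0.69,-0.13,0.55 0.68,-0.14,0.57 0.68,-0.15,0.58 0.68,-0.16,0.58 0.68,-0.17,0.58 0.68,-0.18,0.58 0.68,-0.19,0.57 0.69
[... 2633 characters left out ...]
17 0.69,-0.06,0.07 0.69,-0.08,0.07 0.69,-0.10,0.05 0.69,-0.12,0.06 0.69,-0.14,0.07 0.69,-0.16,0.06 0.68,-0.19,0.07 0.69,-0.21,0.06 0.69,-0.23,0.06
132 0.67,0.12,0.08 0.68,0.11,0.04 0.66,0.08,0.09 0.66,0.06,0.09 0.67,0.05,0.05 0.66,0.01,0.11 0.66,-0.01,0.11 0.66,-0.03,0.11 0.67,-0.08,0.05
140 0.65,0.12,0.08 0.66,0.11,0.04 0.65,0.07,0.08 0.65,0.05,0.08 0.65,0.03,0.08 0.64,-0.12,0.10 0.64,-0.14,0.10 0.64,-0.16,0.10 0.64,-0.17,0.10 0.64,-0.19,0.10 0.64,-0.21,0.10 0.64,-0.23,0.10
148
156
164
172
180 0.55,0.03,0.15 0.55,0.01,0.15 0.55,-0.00,0.15
188 0.53,0.03,0.15 0.53,0.01,0.15 0.53,-0.00,0.15 0.54,-0.00,0.05
196 0.51,0.03,0.15 0.51,0.01,0.15 0.52,0.00,0.12
204 0.46,-0.17,1.09
212
220
228
236
244
```

Request:
move_arm(targets=[-46,0,12,0,0,0,-46,0,12,0,0,0,-46,0,12,0,0,0,-46,0,12,0,0,0,-46,0,12,0,0,0])

```text
time_s: 1.35
position: [0.3263, -0.2992, 0.2391]
tool_rot: [[-0.252, -0.0, 0.968], [-0.968, 0.0, -0.252], [-0.0, -1.0, -0.0]]
ft_force: [0.5, -0.4, -1.1]
grip_width: 0.0138
```

Request:
move_arm(targets=[-46,0,12,0,0,0,-46,0,12,0,0,0,-46,0,12,0,0,0,-46,0,12,0,0,0,-46,0,12,0,0,0])

```text
time_s: 1.98
position: [0.4422, -0.0917, 0.2392]
tool_rot: [[-0.251, -0.0, 0.968], [-0.968, 0.0, -0.251], [-0.0, -1.0, -0.0]]
ft_force: [-0.5, -1.0, 0.0]
grip_width: 0.0137
```

Request:
move_arm(targets=[-46,0,12,0,0,0,-46,0,12,0,0,0,-46,0,12,0,0,0,-46,0,12,0,0,0,-44,0,12,0,0,0])

```text
time_s: 2.6
position: [0.5576, 0.114, 0.239]
tool_rot: [[-0.251, -0.001, 0.968], [-0.968, -0.0, -0.251], [0.0, -1.0, -0.001]]
ft_force: [0.1, -1.4, 0.3]
grip_width: 0.014
```

Run:
```python
from rig import env,get_image
from h import *
s=env.observe();R=np.array(s['tool_rot']);p=np.array(s['position'])
print(s['time_s'],p,R.round(3),s['ft_force'],np.round(s['q'],1))
d=get_image('wrist');cv2.imwrite('pics/w1.png',d['pixels'][:,:,::-1]);np.savez('w1.npz',pos=p,rot=R,**d);print(d['mount'])
d=get_image('top');cv2.imwrite('pics/t1.png',d['pixels'][:,:,::-1]);np.savez('t1.npz',**d)
```

```text
2.6 [0.55756392 0.11398167 0.23898872] [[-0.251 -0.001  0.968]
 [-0.968 -0.    -0.251]
 [ 0.    -1.    -0.001]] [ 0.10461786 -1.37234485  0.2504232 ] [-0.4 23.8 71.2 -0.  85.  14.2]
[[-3.79550650e-04  9.51589070e-01  3.07372898e-01 -7.96797069e-02]
 [-8.83775716e-05 -3.07372951e-01  9.51589124e-01 -1.34405960e-01]
 [ 9.99999924e-01  3.34011400e-04  2.00762734e-04  2.29053690e-04]
 [ 0.00000000e+00  0.00000000e+00  0.00000000e+00  1.00000000e+00]]
```

View pics/w1.png

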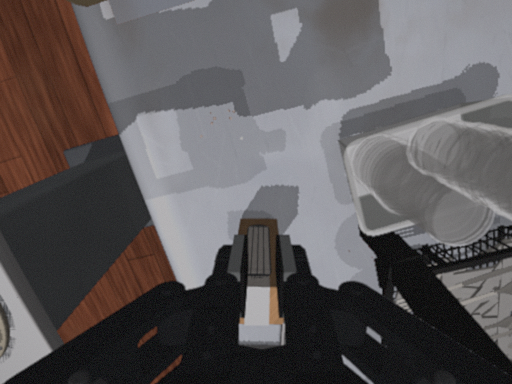

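View pics/t1.png

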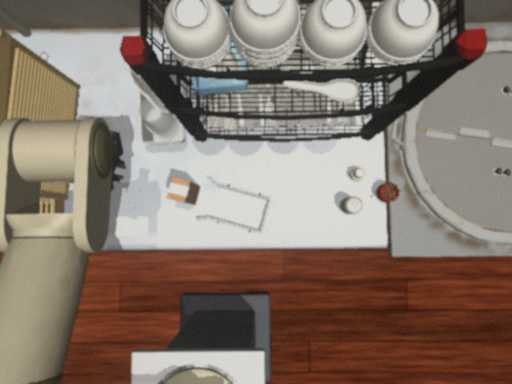

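Run:
```python
from h import *
d=load('w1.npz');crop(d,205,190,110,170,4.5,'pics/wc1.png');print(d['intrinsics'],d['k1'])
```

```text
[[310.48882791   0.         261.42465718]
 [  0.         310.48882791 190.09895208]
 [  0.           0.           1.        ]] -0.061097899202820036
```

View pics/wc1.png

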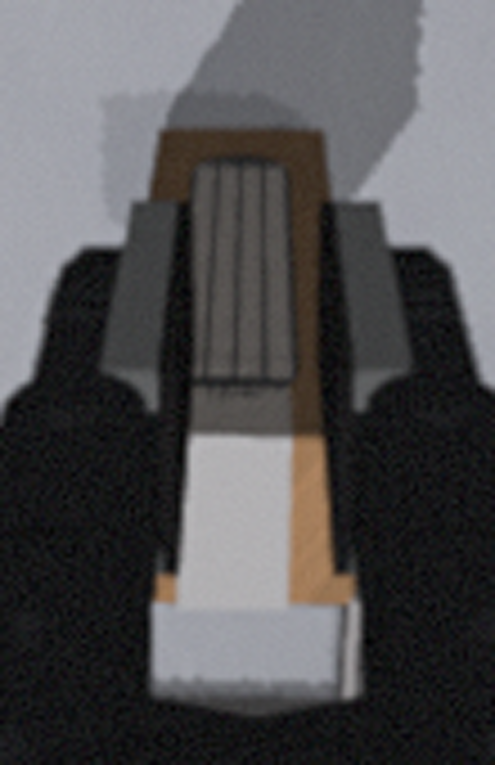

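Request:
move_arm(targets=[0,25,-3,0,0,0,0,25,0,0,0,0,0,25,0,0,0,0,0,25,0,0,0,0,0,14,0,0,0,0])

```text
time_s: 3.32
position: [0.5536, 0.1127, 0.1241]
tool_rot: [[-0.252, -0.002, 0.968], [-0.968, -0.0, -0.252], [0.001, -1.0, -0.002]]
ft_force: [-0.1, 0.6, -0.4]
grip_width: 0.014
```

Request:
move_arm(targets=[10,0,0,0,0,0,12,0,0,0,0,0,12,0,0,0,0,0,10,0,0,0,0,0,6,0,0,0,0,0])

```text
time_s: 3.95
position: [0.5416, 0.0639, 0.1256]
tool_rot: [[-0.252, 0.0, 0.968], [-0.968, -0.0, -0.252], [-0.0, -1.0, 0.0]]
ft_force: [-0.3, -0.2, 0.0]
grip_width: 0.0138
```

Run:
```python
from rig import env,get_image
from h import *
s=env.observe();p=np.array(s['position'])
print(s['time_s'],p,s['ft_force'])
d=get_image('scene');np.savez('s1.npz',**d);crop(d,150,130,180,180,3.3,'pics/s1.png')
```

```text
3.95 [0.54157763 0.06394236 0.12561196] [-0.31487623 -0.16873856  0.04920066]
```

View pics/s1.png

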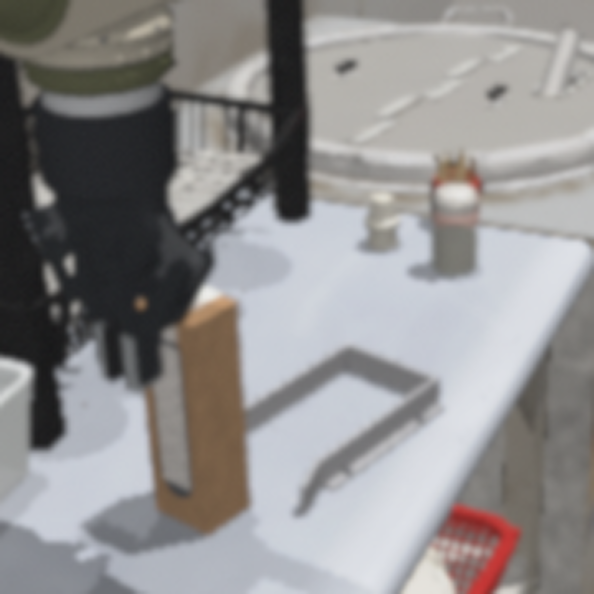

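The fingers sit just behind the carton's top edge, with the tips at about (130,380) in the crop. Starting a slow push now.

Request:
move_arm(targets=[5,0,0,0,0,0,5,0,0,0,0,0,5,0,0,0,0,0,5,0,0,0,0,0,5,0,0,0,0,0])

```text
time_s: 4.62
position: [0.5353, 0.0403, 0.1254]
tool_rot: [[-0.251, 0.0, 0.968], [-0.968, 0.0, -0.251], [-0.0, -1.0, 0.0]]
ft_force: [1.0, 0.2, 0.0]
grip_width: 0.0145
```

Request:
move_arm(targets=[5,0,0,0,0,0,5,0,0,0,0,0,5,0,0,0,0,0,5,0,0,0,0,0,0,0,0,0,0,0])

```text
time_s: 5.25
position: [0.5303, 0.0208, 0.1253]
tool_rot: [[-0.252, -0.0, 0.968], [-0.968, -0.0, -0.252], [0.0, -1.0, -0.0]]
ft_force: [0.1, -0.3, -0.2]
grip_width: 0.0142
```

Run:
```python
from rig import env,get_image
from h import *
s=env.observe();p=np.array(s['position'])
print(s['time_s'],p,s['ft_force'])
d=get_image('scene');np.savez('s2.npz',**d);crop(d,150,130,180,180,3.3,'pics/s2.png')
```

```text
5.25 [0.53028458 0.02084267 0.12531315] [ 0.12736995 -0.33013963 -0.18330188]
```

View pics/s2.png

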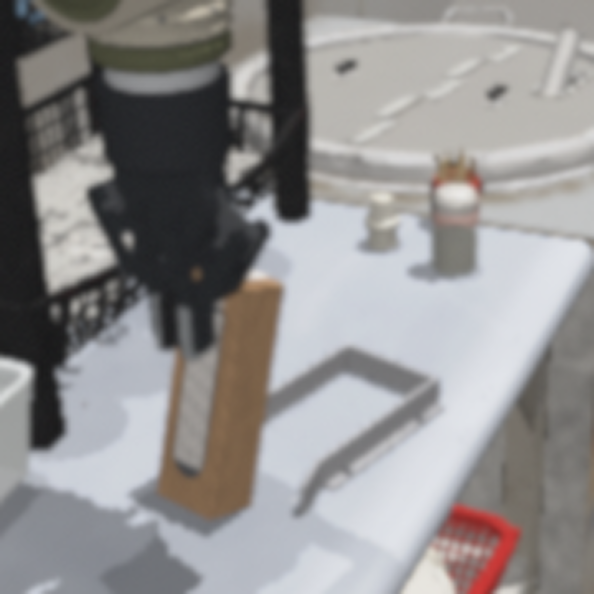

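The carton is now tilted by about 12°, with its foot in place. I'll keep pushing.

Request:
move_arm(targets=[6,0,0,0,0,0,6,0,0,0,0,0,6,0,0,0,0,0,4,0,0,0,0,0,0,0,0,0,0,0])

```text
time_s: 5.92
position: [0.5248, -0.0004, 0.1253]
tool_rot: [[-0.252, 0.0, 0.968], [-0.968, 0.0, -0.252], [-0.0, -1.0, 0.0]]
ft_force: [0.6, 0.1, 0.4]
grip_width: 0.0141
```

Run:
```python
from rig import env,get_image
from h import *
s=env.observe();p=np.array(s['position'])
print(s['time_s'],p,s['ft_force'])
d=get_image('scene');np.savez('s3.npz',**d);crop(d,150,130,180,180,3.3,'pics/s3.png')
```

```text
5.925 [ 5.24775996e-01 -4.22284995e-04  1.25347610e-01] [0.64370012 0.09585373 0.41722994]
```

View pics/s3.png

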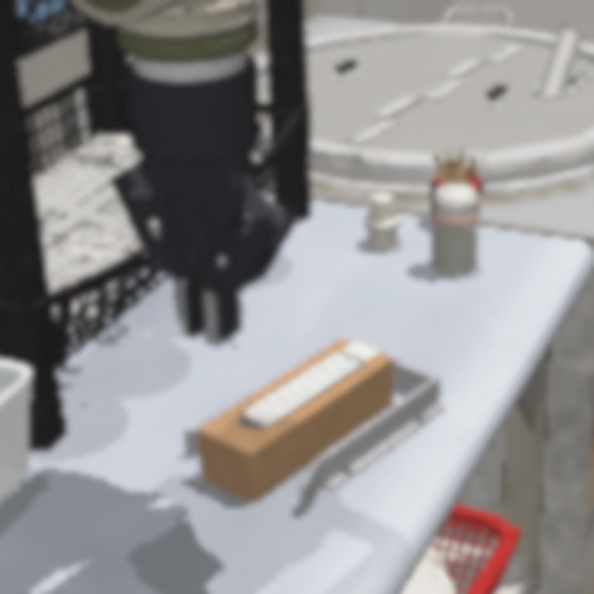

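The carton has fallen between the rails, with the opening on top. I'll back off and measure.

Request:
move_arm(targets=[-14,0,0,0,0,0,-14,0,0,0,0,0,-14,0,0,0,0,0,-14,0,0,0,0,0,-14,0,0,0,0,0])

```text
time_s: 6.6
position: [0.5426, 0.0688, 0.1253]
tool_rot: [[-0.251, -0.0, 0.968], [-0.968, 0.0, -0.251], [-0.0, -1.0, -0.0]]
ft_force: [-0.3, 0.0, -0.1]
grip_width: 0.0142
```

Run:
```python
from rig import env,get_image
from h import *
s=env.observe();p=np.array(s['position'])
print(s['time_s'],p,s['ft_force'])
d=get_image('top');np.savez('t2.npz',**d);crop(d,155,160,130,90,6,'pics/t2.png')
s=env.observe();d=get_image('wrist');np.savez('w2.npz',pos=s['position'],rot=s['tool_rot'],**d);crop(d,130,130,260,254,2.3,'pics/w2.png')
```

```text
6.6 [0.54262156 0.06877006 0.12528973] [-0.25375979  0.03550563 -0.06307458]
```

View pics/t2.png

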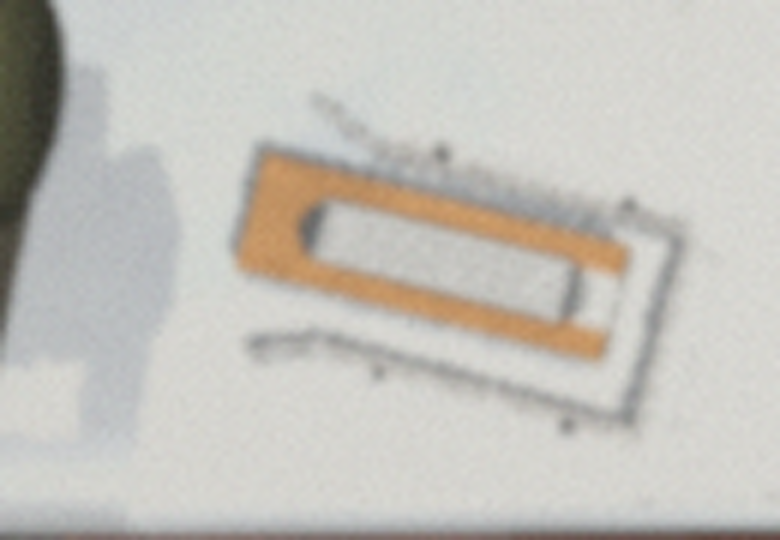

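View pics/w2.png

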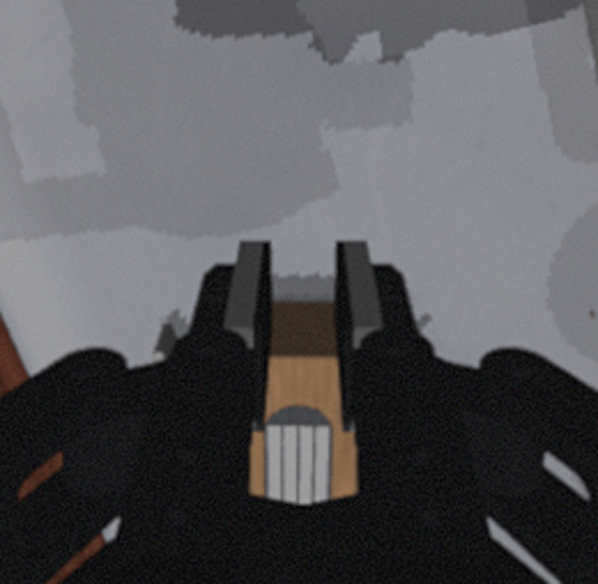

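Run:
```python
from rig import env
from h import *
d=load('t2.npz')
C=lambda u,v,z: onz(d,155+(u+.5)/6-.5,160+(v+.5)/6-.5,z)
f1,f2,h1,h2=C(260,148,.04),C(236,267,.04),C(630,246,.04),C(605,360,.04)
f=(f1+f2)/2;h=(h1+h2)/2
print('foot',f,'head',h,'len',np.linalg.norm(h-f),'w',np.linalg.norm(f1-f2),np.linalg.norm(h1-h2),'ang',np.degrees(np.arctan2(*(h-f)[1::-1])))
s=env.observe();R=np.array(s['tool_rot']);p=np.array(s['position'])
for n,q in [('foot',f),('head',h),('stopL',C(676,237,.022)),('stopR',C(627,410,.022)),('L0',C(385,156,.022)),('R0',C(325,336,.022))]:
  print(n,np.round(R.T@(q-p)*1000,1))
print(at(d,155+270/6,160+210/6),at(d,155+590/6,160+250/6))
```

```text
foot [ 0.52446081 -0.00223701  0.04      ] head [ 0.48536547 -0.14800103  0.04      ] len 0.1509158581470984 w 0.04795490844394845 0.04583090215917775 ang -105.0139331454329
foot [73.6 85.3  0.2]
head [224.5  85.2  -1.2]
stopL [240.5 103.2  30.3]
stopR [238.  103.2 -41.4]
L0 [119.  103.2  33.8]
R0 [113.6 103.2 -42. ]
[ 0.5225562  -0.01138091  0.03624782] [ 0.50542189 -0.13823034  0.03664761]
```

Request:
move_arm(targets=[0,25,0,0,0,0,0,25,0,0,0,0,0,25,0,0,0,0,0,20,0,0,0,0,0,8,0,0,0,0])

```text
time_s: 7.32
position: [0.542, 0.0674, 0.0214]
tool_rot: [[-0.252, -0.002, 0.968], [-0.968, 0.0, -0.252], [0.0, -1.0, -0.002]]
ft_force: [0.4, -1.1, 0.5]
grip_width: 0.0142
```

Request:
move_arm(targets=[10,0,0,0,0,0,12,0,0,0,0,0,12,0,0,0,0,0,8,0,0,0,0,0,3,0,0,0,0,0])

```text
time_s: 7.95
position: [0.531, 0.0234, 0.0225]
tool_rot: [[-0.252, 0.0, 0.968], [-0.968, -0.0, -0.252], [-0.0, -1.0, 0.0]]
ft_force: [-0.6, 0.1, -0.7]
grip_width: 0.0143
```

Run:
```python
from rig import env,get_image
from h import *
s=env.observe();p=np.array(s['position'])
print(s['time_s'],p,s['ft_force'])
d=get_image('scene');np.savez('s4.npz',**d);crop(d,150,130,180,180,3.3,'pics/s4.png')
```

```text
7.95 [0.53104687 0.02341883 0.02253203] [-0.57559814  0.06400772 -0.7102884 ]
```

View pics/s4.png

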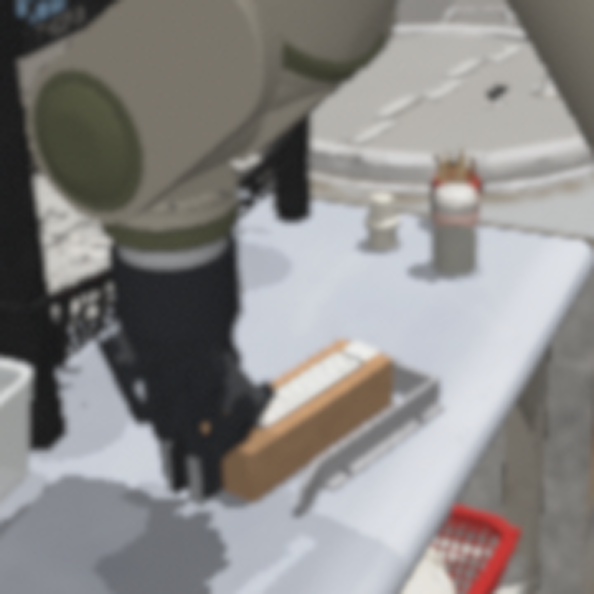

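Request:
move_arm(targets=[3,0,0,0,0,0,3,0,0,0,0,0,3,0,0,0,0,0,3,0,0,0,0,0,3,0,0,0,0,0])

```text
time_s: 8.62
position: [0.5273, 0.0094, 0.0223]
tool_rot: [[-0.251, -0.0, 0.968], [-0.968, 0.0, -0.251], [-0.0, -1.0, -0.0]]
ft_force: [0.2, -0.1, -0.5]
grip_width: 0.0144
```

Request:
move_arm(targets=[1,0,0,0,0,0,1,0,0,0,0,0,1,0,0,0,0,0,1,0,0,0,0,0,1,0,0,0,0,0])

```text
time_s: 9.25
position: [0.5261, 0.0047, 0.0223]
tool_rot: [[-0.251, 0.0, 0.968], [-0.968, 0.0, -0.251], [-0.0, -1.0, -0.0]]
ft_force: [-0.0, 1.2, -0.0]
grip_width: 0.014
```

Request:
move_arm(targets=[1,0,0,0,0,0,1,0,0,0,0,0,1,0,0,0,0,0,1,0,0,0,0,0,1,0,0,0,0,0])

```text
time_s: 9.88
position: [0.5248, -0.0002, 0.0223]
tool_rot: [[-0.251, 0.0, 0.968], [-0.968, 0.0, -0.251], [-0.0, -1.0, 0.0]]
ft_force: [-0.6, 0.9, -0.7]
grip_width: 0.0139
```

Run:
```python
from rig import env,get_image
from h import *
s=env.observe();p=np.array(s['position'])
print(s['time_s'],p,s['ft_force'])
d=get_image('scene');np.savez('s5.npz',**d);crop(d,200,200,110,90,6,'pics/s5.png')
```

```text
9.875 [ 5.24796266e-01 -1.80650263e-04  2.23287901e-02] [-0.62819383  0.90849    -0.67301077]
```

View pics/s5.png

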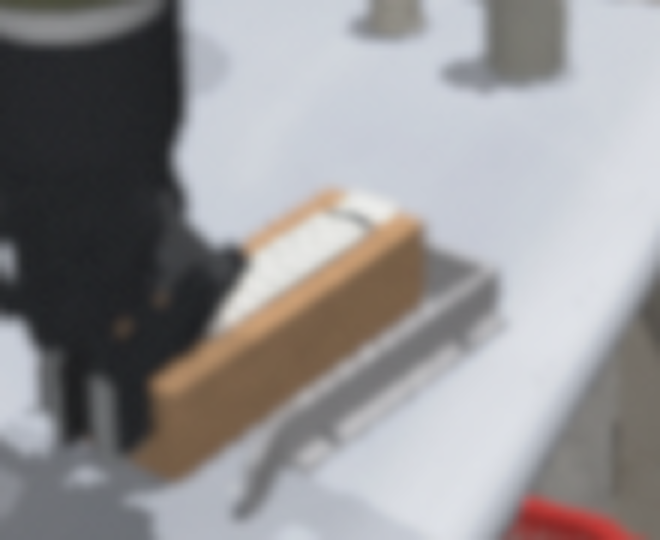

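Request:
move_arm(targets=[0.8,0,0,0,0,0,0.8,0,0,0,0,0,0.8,0,0,0,0,0,0.8,0,0,0,0,0,0,0,0,0,0,0])

```text
time_s: 10.55
position: [0.524, -0.0033, 0.0223]
tool_rot: [[-0.251, 0.0, 0.968], [-0.968, -0.0, -0.251], [0.0, -1.0, 0.0]]
ft_force: [1.1, 1.0, 0.0]
grip_width: 0.0138
```

Run:
```python
from rig import env,get_image
from h import *
s=env.observe();p=np.array(s['position'])
print(s['time_s'],p,s['ft_force'])
d=get_image('top');np.savez('t3.npz',**d);crop(d,155,160,130,90,6,'pics/t3.png')
```

```text
10.55 [ 0.52401699 -0.00331894  0.02234355] [1.08455822 0.99599326 0.04068019]
```

View pics/t3.png

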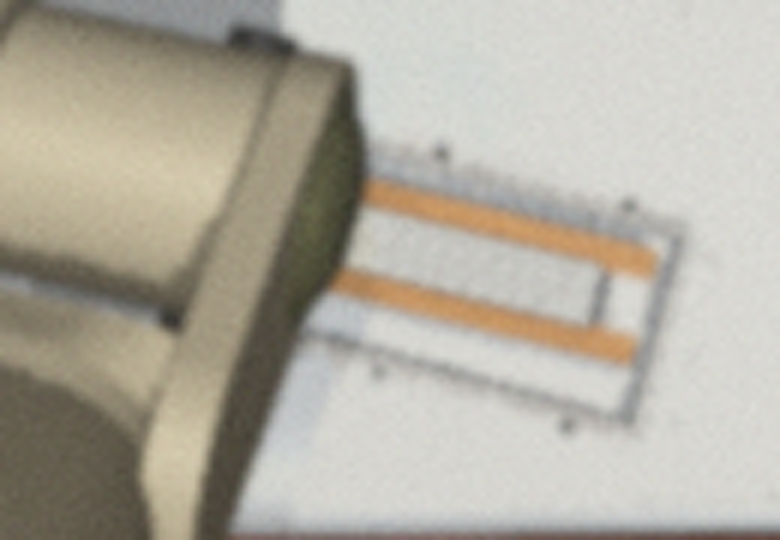

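Request:
move_arm(targets=[0.6,0,0,0,0,0,0.6,0,0,0,0,0,0.6,0,0,0,0,0,0.6,0,0,0,0,0,0,0,0,0,0,0])

```text
time_s: 11.22
position: [0.5234, -0.0056, 0.0223]
tool_rot: [[-0.251, -0.0, 0.968], [-0.968, -0.0, -0.251], [0.0, -1.0, -0.0]]
ft_force: [-0.4, -0.2, -0.0]
grip_width: 0.0142
```

Request:
move_arm(targets=[0.6,0,0,0,0,0,0.6,0,0,0,0,0,0.6,0,0,0,0,0,0.6,0,0,0,0,0,0,0,0,0,0,0])

```text
time_s: 11.85
position: [0.5228, -0.0079, 0.0223]
tool_rot: [[-0.251, -0.0, 0.968], [-0.968, -0.0, -0.251], [0.0, -1.0, -0.0]]
ft_force: [0.2, 0.7, -0.2]
grip_width: 0.0139
```

Request:
move_arm(targets=[0.5,0,0,0,0,0,0.5,0,0,0,0,0,0.5,0,0,0,0,0,0,0,0,0,0,0,0,0,0,0,0,0])

```text
time_s: 12.48
position: [0.5224, -0.0094, 0.0223]
tool_rot: [[-0.251, 0.0, 0.968], [-0.968, -0.0, -0.251], [0.0, -1.0, 0.0]]
ft_force: [1.5, 0.8, -0.2]
grip_width: 0.0141
```

Run:
```python
from rig import env,get_image
from h import *
s=env.observe();p=np.array(s['position'])
print(s['time_s'],p,s['ft_force'])
d=get_image('top');np.savez('t4.npz',**d);crop(d,155,160,130,90,6,'pics/t4.png')
d=get_image('scene');np.savez('s6.npz',**d);crop(d,200,200,110,90,6,'pics/s6.png')
```

```text
12.475 [ 0.52242865 -0.0093524   0.02234493] [ 1.46611797  0.75562182 -0.23038593]
```

View pics/t4.png

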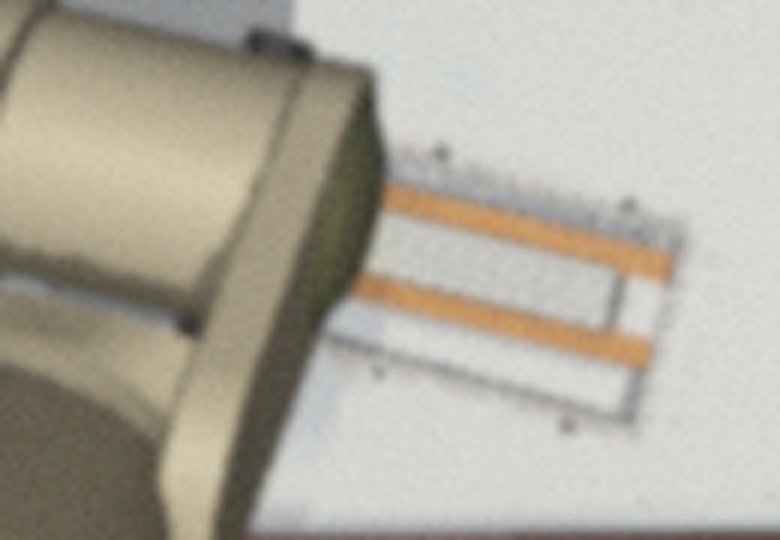

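View pics/s6.png

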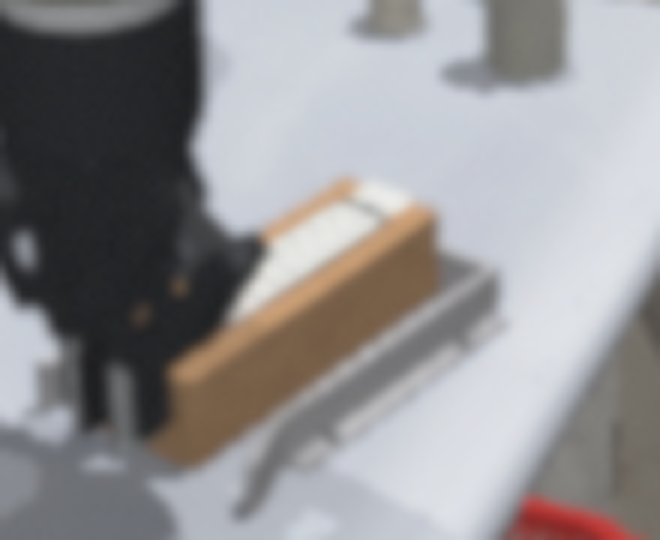

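The head is within a couple of mm of the stop, and there's no stop force yet.

Request:
move_arm(targets=[0.5,0,0,0,0,0,0.5,0,0,0,0,0,0.5,0,0,0,0,0,0,0,0,0,0,0,0,0,0,0,0,0])

```text
time_s: 13.2
position: [0.5225, -0.01, 0.0225]
tool_rot: [[-0.252, 0.001, 0.968], [-0.968, 0.001, -0.252], [-0.002, -1.0, 0.001]]
ft_force: [2.9, 6.9, 0.8]
grip_width: 0.0138
```

Request:
move_arm(targets=[0.5,0,0,0,0,0,0.5,0,0,0,0,0,0.5,0,0,0,0,0,0,0,0,0,0,0,0,0,0,0,0,0])

```text
time_s: 13.82
position: [0.5228, -0.0102, 0.0227]
tool_rot: [[-0.252, 0.003, 0.968], [-0.968, 0.003, -0.252], [-0.004, -1.0, 0.002]]
ft_force: [6.2, 16.2, 1.7]
grip_width: 0.0138
```

The force rose to about 17 N and the tool stopped moving, so the head is on the end stop. Backing off straight.

Request:
move_arm(targets=[-2,0,0,0,0,0,-3,0,0,0,0,0,-6,0,0,0,0,0,-12,0,0,0,0,0,-20,0,0,0,0,0])

```text
time_s: 14.45
position: [0.5326, 0.03, 0.0223]
tool_rot: [[-0.252, -0.0, 0.968], [-0.968, -0.0, -0.252], [0.0, -1.0, -0.0]]
ft_force: [-0.5, -0.0, 0.2]
grip_width: 0.0138
```

Request:
move_arm(targets=[-10,-20,0,0,0,0,-20,-25,0,0,0,0,-20,-25,0,0,0,0,-10,-25,0,0,0,0,0,0,0,0,0,0])

```text
time_s: 15.08
position: [0.5483, 0.0886, 0.1187]
tool_rot: [[-0.25, 0.004, 0.968], [-0.968, -0.0, -0.25], [-0.001, -1.0, 0.003]]
ft_force: [-0.3, -0.3, -0.1]
grip_width: 0.0141
```

Run:
```python
from rig import env,get_image
from h import *
s=env.observe();p=np.array(s['position'])
print(s['time_s'],p,s['ft_force'])
d=get_image('top');np.savez('t5.npz',**d);crop(d,155,160,130,90,6,'pics/t5.png')
d=get_image('scene');np.savez('s7.npz',**d);crop(d,170,170,140,120,5,'pics/s7.png')
```

```text
15.075 [0.54829588 0.08855698 0.11867484] [-0.312632   -0.30300025 -0.11106795]
```

View pics/t5.png

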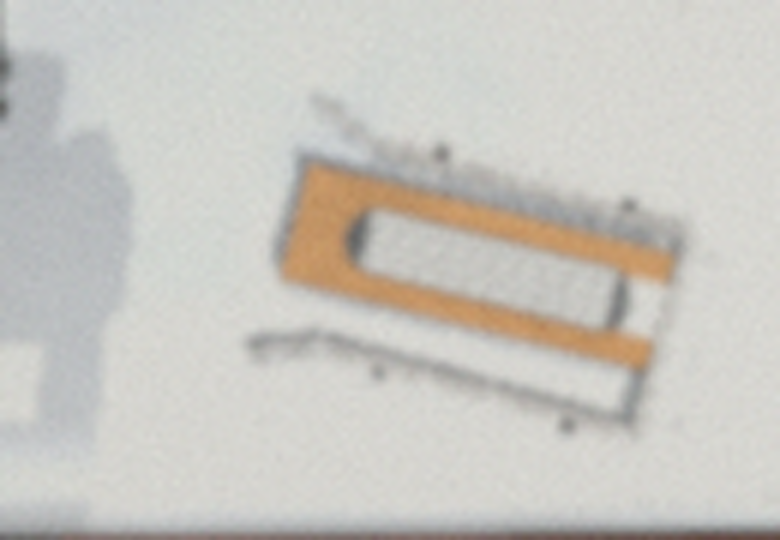

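View pics/s7.png

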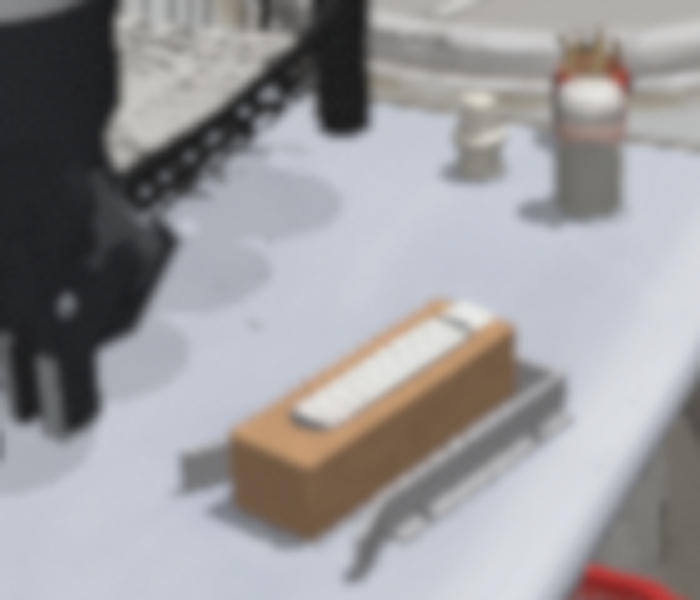

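Run:
```python
from h import *
from rig import env
d=load('t5.npz')
C=lambda u,v,z: onz(d,155+(u+.5)/6-.5,160+(v+.5)/6-.5,z)
f=(C(302,160,.04)+C(280,281,.04))/2;h=(C(680,252,.04)+C(650,370,.04))/2
fx=np.array([-.256,-.967,0]);o=(C(676,237,.022)+C(627,410,.022))/2
print('foot to stop',(o-f)@fx,'head to stop',(o-h)@fx,'ang',np.degrees(np.arctan2(*(h-f)[1::-1])),at(d,155+310/6,160+220/6)[2],at(d,155+660/6,160+310/6)[2])
a=load('top0.npz')['pixels'][155:220,335:405].astype(int);b=d['pixels'][155:220,335:405].astype(int);print('bystander diff',np.abs(a-b).mean(),np.abs(a-b).max())
print(env.close_job())
```

```text
foot to stop 0.14790759826992558 head to stop -0.004096505248482533 ang -104.12687621855912 0.036469890163916906 0.0208326965064189
bystander diff 5.535238095238095 20
the job is handed in; nothing more can be done
None
```

The carton lies flat in the rail frame with its opening on top and its head against the end stop. I handed the job in at about 15 s of the 43 s allowed.

- **Tipping:** I pushed the carton near its top with the fingers nearly shut. It fell between the rails with its foot moving only about 3 mm.
- **Pushing home:** I pushed the foot end in small steps, with about 1 N while it slid. At the end stop the force rose to about 17 N and motion stopped. I then backed off straight and clear.

**Last checks:**
- **Position:** The foot end measured 148 mm from the stop, against 150 mm nominal. The head read 4 mm past the stop, which can't be real. I put it down to picture-reading error in a blurry crop, and the force contact backs up that it is home.
- **Alignment:** The carton points within about 1–2° of the frame.
- **Flatness:** The foot-end top reads 36 mm, the same as just after it fell, against 40 mm nominal. The head-end depth sample read 21 mm, so it probably landed on the stop's edge rather than the carton. That leaves the head-end height unconfirmed by depth, but both pictures show the carton flat.
- **Bystanders:** The shaker, jar and spout look unchanged, with only noise-level differences between the first and last top pictures.

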